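# Close the biscuit box in the tasting cellar

## Robot

A 7-joint arm with a two-finger parallel gripper is mounted at the origin on the work surface. World frame = base frame: x ahead of the robot, y to its left, z up, the work surface at z = 0. Lengths are in m, angles in rad, forces in N, time in s.
With the tool pointing down it reaches from about 0.4 to 0.875 m from the base axis. Payload 6.5 kg.
Tool frame: the origin (TCP) lies on the centre line of the jaws, within the pads' length; the fingertips stand 17 mm ahead of it and the grasp point (between the pads) lies 2 mm behind it; z points along the fingers, y is the line along which they close (so a half turn about z gives the same grasp; the last joint's range is limited). The gripper opens to 85 mm and grips with 20 to 120 N. Pads are 22 mm wide; open, the fingers measure 114 mm over their backs; the gripper's body (76 mm by 85 mm) begins 54 mm behind the grasp point. The pads swing forward as they close: fully open they stand 13 mm farther back than shut.
Start: joints at [-1.283, 0.536, -0.004, 1.538, 0.003, 1.067, -0.071], TCP at [0.225, 0.61, 0.248] pointing down, gripper open.
Joint ranges: [-2.7, 2.7], [-0.37, 2.16], [-1.27, 1.26], [0.24, 2.4], [-1.31, 4.45], [0.19, 1.91], [-2.76, 2.76]. Speed limits (rad/s): [2.39, 2.39, 3.14, 3.14, 3.14, 3.14, 3.14].

## Interface

Orientations are given as a 3x3 rotation matrix whose columns are the frame's x, y, z axes.
In Python, from workcell import manip, eyes, spotter gives the robot as it stands.
- The arm moves only by the shell command python3 -m inch 'ROWS' [FORCE]. ROWS is JSON, a list of rows, each a list of 7 numbers: the gripper's target within -1 to 1 (fully open at 1, half-way at 0, shut at -1), then the shift along the world's x, y, z in m, then the turn, a rotation vector about the world's x, y, z in degrees. A call has exactly 10 rows; each row shifts and turns the commanded pose from where the row before left it; what a row does not reach is not made up. A row lasts 1/12 s, in which the tool goes at most 41.7 mm and 7.16 degrees, less where a joint would pass 70% of its speed; a pose out of reach is approached as far as the arm can. A call is refused whole if a number of a shift passes 0.0417 or a number of a turn 7.16, either way. A call with a gripper value outside its range is refused whole. The fingers move at their own pace and stop on an object; FORCE is the grip in N (left out, the last holds). Time passes only in rows, so rows that do not move let the fingers close, or fill a call up. It gives the time, the measured TCP pose, the force, the opening and the grip force at its end, in the units of the state.
- manip.get_obs(): the state, without advancing time (a new reading comes with each control period).
- eyes.grab_frame(name): name is "scene" or "top"; returns a dict with "img" (480x640x3 uint8, blue, green, red), "z_map" (480x640 float32, m along the optical axis (not along the pixel's ray), 0 where there is no reading), "vfov" (degrees; the focal length in pixels is half the picture's height over the tangent of half this angle, whatever the lens; pixels are square), "cx", "cy" (the principal point, pixels), "extrinsics" (4x4, takes a point from camera to world coordinates). Camera axes: x right, y up, looking along -z (the intrinsics and any distortion apply to the point x, -y, -z); pixel columns grow to the right and rows downward; lengths in m; the calibration is good to about 2 mm. A picture is of the moment at which its call begins.
- manip.sign_off(): hands the job in; it is judged then, once.
Trained networks look in a picture, given as the dict that the camera call returned (one of the last four; its "shot" number tells which), for a name from the list of things; names that differ only in an ending like _2 or _b are one class to them, and where a whole thing is asked for, a point or a joint stands for the part that bears it (a point fixed in the world has none). Each returns a list of dicts, best first, with "confidence" (0 to 1); they miss things now and then, are a little off and sometimes report something else, mostly with a low value. They report only what shows in the picture. A call takes as long as a camera call.
- spotter.masks_of(picture, target): "pixels" (480x640 bool, what is visible of it) and "xy" ([column, row] in pixels, amid what is visible of it).
The state is a dict: "time_s": time; "joint_positions": joint angles; "qd": joint speeds; "joint_efforts": joint torques, N m; "position": TCP position; "tool_rot": TCP orientation; "wrist_force": force on the tool from outside, world axes, zero at the start; "torque": the same for the moment, N m; "gripper_width": opening from 0.0 (shut) to 1.0 (fully open); "grip_force": force on a finger pad.
Only numpy, scipy, OpenCV 4.12 (cv2) and the standard library are available. Lean on these libraries where they do the work, as an engineer would, in place of code of your own. Each camera call takes 0.05 s, during which the arm holds its last target. There are 200 camera calls.

## Task

The biscuit box on the tasting table must be shut tight against the cellar damp: press its lid fully home on the rim first, then snap its four clips down over the rim, working by opposite corners (one clip, then the one diagonally across, then the other two) so that the seal is drawn down evenly. Feel your way: the plastic clips and lid crack under a heavy hand (keep under 20 N), and leave everything else on the table where it stands.

Things in the scene. Friction and masses are not known exactly. Their poses are not given: they have to be found in the camera images.
- box: clear food box full of biscuits, on rubber feet, heavy, it does not slide. Origin: centre of its foot, on the table; x along the long sides, y across, z up. Rim 213 x 153 outside. Boxes of this make differ in height: the rim's top stands H = 95 to 101 above the table; feel for it. Two clips on each long side (+y and -y), 58 either side of the middle
- lid (a joint): how far the lid stands proud of home (m): 0 = hard down, starts 0.003 to 0.006, stays where pushed. Lid 222 x 160 with a flat raised panel of 168 x 104 in the middle, its top at H + 12 when home, nothing on it. Pressed at the middle it slides straight down on its plug seal against about 13 N, then meets a hard stop; the panel itself gives 1 mm per 12 N
- clip_a (a joint): swing of the clip at the box's +x, +y corner (rad): 0 = shut; starts 0.9 to 1.7, standing out; stays where left. Diagonal pairs: a and c, b and d. Pushed round by its thumb edge it swings freely, meets the rim near 0.27, takes 6 to 10 N along its arc to ride over (more if the finger drags on it), then drops to a hard stop at 0; it can hang half over
- clip_b (a joint): the same for the clip at the box's -x, +y corner. Each clip is a plate 44 wide on a hinge line parallel to the box's x, 83.5 out from the box's middle plane at height H + 4 (lid home). Its end flares outward to a rounded thumb edge, 7 thick: when shut, 10 farther out than the hinge line and 35 below it
- clip_c (a joint): the same for the clip at the box's -x, -y corner. The rim is turned down on the outside; its rounded lower edge, under which the lips on the clips' inner sides catch, is 16 to 22 below the rim's top
- clip_d (a joint): the same for the clip at the box's +x, -y corner. With the lid standing proud a clip's lip strikes the rim and does not pass without a heavy push
- wineglass: stemmed glass, 190 high, 72 across, standing off one short end of the box (mm); origin under its centre, z up
- corkscrew: folded waiter's corkscrew, 115 x 28 x 13, lying off the other short end (mm); origin under its centre, z up
- cork: natural cork, 24 across, 44 high, standing on end beside the box (mm); origin under its centre, z up
- stopper_pump: white hand pump for bottle stoppers, 48 across, 106 high, upright on one long side of the box (mm); origin under its centre, z up
- olive_bowl: white bowl, 110 across, 45 high, on the other long side of the box (mm); origin under its centre, z up
- foil_cutter: small black foil cutter, 52 x 50 x 18, lying off a corner of the box (mm); origin under its centre, z up

How it is judged:
On the way, in this order (a step that is already met when the one before it is completed fails the run):
1. the lid is pressed home, all four clips still open (value of joint lid below 0.0015 m and value of joint each of clip_a, clip_b, clip_c, clip_d above 0.12 rad), for 0.2 s.
2. two diagonally opposite clips are snapped shut, the other two still open (((value of joint each of clip_a, clip_c below 0.06 rad and value of joint each of clip_b, clip_d above 0.12 rad) or (value of joint each of clip_b, clip_d below 0.06 rad and value of joint each of clip_a, clip_c above 0.12 rad))), for 0.2 s.
At the end, for the whole second after the job is handed in: lid home (within 1.5 mm) and all four clips snapped shut (within 0.06 rad) (value of joint lid below 0.0015 m and value of joint each of clip_a, clip_b, clip_c, clip_d below 0.06 rad); the robot touches nothing.
It fails at once if the robot pushes on the box, its lid or its clips with more than 20 N (contact force between any of the fingers, the arm and box above 20 N).
It fails at once if two neighbouring clips are shut while both others are open (not by opposite corners) ((value of joint each of clip_a, clip_b below 0.12 rad and value of joint each of clip_c, clip_d above 0.12 rad) or (value of joint each of clip_b, clip_c below 0.12 rad and value of joint each of clip_d, clip_a above 0.12 rad) or (value of joint each of clip_c, clip_d below 0.12 rad and value of joint each of clip_a, clip_b above 0.12 rad) or (value of joint each of clip_d, clip_a below 0.12 rad and value of joint each of clip_b, clip_c above 0.12 rad)).
It fails at once if something else on the table is moved by more than 20 mm (distance of any of wineglass, corkscrew, cork, stopper_pump, olive_bowl, foil_cutter from where it was at the start of the episode above 0.02 m).
It also fails if it takes over 64 s, if anything falls off the work surface, if the arm or the gripper's body presses on something with over 40 N, if the wrist force passes 120 N, or if a joint passes its speed limit or range.

## Working session

There is one attempt and no reset: what is moved stays moved. The work goes in short steps, Python scripts to look and compute and a shell command to move; the robot and the scene stay as the last step left them, time stands still between calls to the robot, and variables do not carry over. Pictures are saved under pics/ and viewed, at most 10 in all, crops included, and the job is handed in when it is done.

```bash
ls; mkdir -p pics; cat > h.py <<'E'
import numpy as np, cv2
from workcell import manip, eyes, spotter
def pts(f):
    z=f["z_map"]; h,w=z.shape; fl=h/2/np.tan(np.radians(f["vfov"])/2)
    u,v=np.meshgrid(np.arange(w),np.arange(h))
    P=np.stack([(u-f["cx"])/fl*z,-(v-f["cy"])/fl*z,-z,np.ones_like(z)],-1)
    W=P@np.array(f["extrinsics"]).T
    W=W[...,:3]; W[z==0]=np.nan
    return W
E
python3 - <<'E'
from h import *
for n in("scene","top"):
    f=eyes.grab_frame(n); cv2.imwrite(f"pics/{n}0.png",f["img"]); W=pts(f); np.save(f"pics/{n}0.npy",W)
    print(n,{k:f[k] for k in f if k not in("img","z_map","extrinsics")}, np.round(np.array(f["extrinsics"]),2).tolist())
    for t in["box","wineglass","corkscrew","cork","stopper_pump","olive_bowl","foil_cutter","clip_a","lid"]:
        for m in spotter.masks_of(f,t)[:4 if t[0:4]=='clip' else 1]:
            p=W[m["pixels"]]; p=p[~np.isnan(p[:,0])]
            print(t,round(m["confidence"],2),m["xy"],np.round(np.nanpercentile(p,[2,50,98],axis=0),3).tolist() if len(p) else None)
o=manip.get_obs(); print(o)
E
```

```text
pics
scene {'vfov': 55.404308952903065, 'cx': 314.278692538189, 'cy': 247.03934231374535, 'shot': 1} [[-0.64, -0.44, 0.62, 1.1], [0.76, -0.36, 0.53, 0.5], [-0.01, 0.82, 0.57, 0.57], [0.0, 0.0, 0.0, 1.0]]
box 0.76 [308.6, 249.9] [[0.46, -0.07, 0.006], [0.594, 0.07, 0.105], [0.683, 0.145, 0.112]]
wineglass 0.77 [203.6, 245.0] [[0.713, -0.105, 0.002], [0.748, -0.063, 0.141], [0.775, -0.042, 0.189]]
corkscrew 0.82 [398.8, 255.1] [[0.372, 0.092, 0.001], [0.408, 0.129, 0.01], [0.428, 0.165, 0.013]]
cork 0.53 [410.2, 275.2] [[0.463, 0.183, 0.006], [0.478, 0.195, 0.034], [0.484, 0.202, 0.044]]
stopper_pump 0.75 [390.2, 310.8] [[0.588, 0.216, 0.004], [0.618, 0.24, 0.063], [0.631, 0.257, 0.105]]
olive_bowl 0.61 [280.4, 208.4] [[0.423, -0.199, 0.012], [0.445, -0.179, 0.031], [0.506, -0.124, 0.045]]
foil_cutter 0.79 [221.9, 265.3] [[0.637, -0.157, 0.002], [0.664, -0.13, 0.014], [0.689, -0.115, 0.019]]
clip_a 0.78 [315.7, 269.6] [[0.606, 0.088, 0.051], [0.651, 0.108, 0.104], [0.675, 0.134, 0.114]]
clip_a 0.7 [260.5, 220.3] [[0.485, -0.231, -0.001], [0.585, -0.091, 0.096], [0.611, -0.057, 0.107]]

[... 1698 characters left out ...]
9586]), 'qd': array([-0.00113792,  0.00016528, -0.00043974, -0.00136479,  0.0005284 ,
        0.00029752, -0.00022436]), 'joint_efforts': array([ 5.00021670e-04, -5.83361793e+01,  1.04827177e+00, -2.59446394e+01,
        1.26384292e-02,  1.73067103e-03,  2.94732422e-05]), 'position': array([0.22521689, 0.60973682, 0.24831019]), 'tool_rot': array([[-9.38072699e-01,  3.46438462e-01,  5.49384923e-05],
       [ 3.46438464e-01,  9.38072699e-01,  3.51749645e-05],
       [-3.93503392e-05,  5.20294808e-05, -9.99999998e-01]]), 'wrist_force': array([ 0.70425972,  0.52023566, -0.16886323]), 'torque': array([-0.04865887,  0.02843584,  0.02495656]), 'grip_force': 0.0, 'gripper_width': 1.0028893098781013}
```

View pics/top0.png

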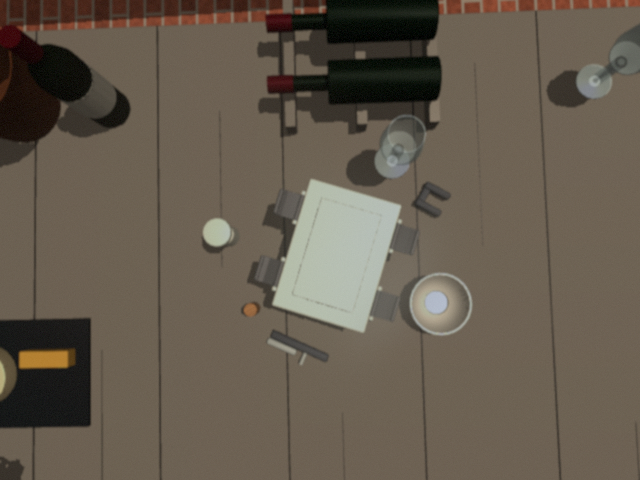

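```bash
python3 - <<'E'
from h import *
W=np.load("pics/top0.npy"); 
# lid panel: highest points within box region
x,y,z=W[...,0],W[...,1],W[...,2]
R=(x>.44)&(x<.70)&(y>-.12)&(y<.19)
print(np.histogram(z[R&(z>.08)],bins=np.arange(.085,.13,.002)))
for lo,hi in((.1075,.125),(.085,.125)):
    m=(R&(z>lo)&(z<hi)).astype(np.uint8); m=cv2.morphologyEx(m,cv2.MORPH_OPEN,np.ones((5,5)))
    n,l,s,c=cv2.connectedComponentsWithStats(m); i=1+s[1:,4].argmax()
    q=np.stack([x[l==i],y[l==i]],1).astype(np.float32)*1000
    print(lo,len(q),q.mean(0),cv2.minAreaRect(q))
for n in("top","scene"):
    W=np.load(f"pics/{n}0.npy"); 
    p=W.reshape(-1,3)
    c=np.array([.563,.034]); print(n,np.nanmedian(W[(abs(W[...,0]-.563)<.03)&(abs(W[...,1]-.034)<.03)],axis=0))
    t=W[(W[...,2]<.02)&(W[...,2]>-.02)]; print("table z",np.nanmedian(t[:,2]))
E
```

```text
(array([   0,    0,    0,   18,  136,  333,  325,  362,  268,  243,  852,
       2987, 3383, 3269, 2766,  505,   42,    1,    0,    0,    0,    0]), array([0.085, 0.087, 0.089, 0.091, 0.093, 0.095, 0.097, 0.099, 0.101,
       0.103, 0.105, 0.107, 0.109, 0.111, 0.113, 0.115, 0.117, 0.119,
       0.121, 0.123, 0.125, 0.127, 0.129]))
0.1075 7479 [561.63684  34.72496] ((563.2471923828125, 35.979095458984375), (142.4141387939453, 211.14892578125), 68.13685607910156)
0.085 15360 [563.09686  33.91703] ((563.8616943359375, 34.140480041503906), (245.28407287597656, 222.44187927246094), 71.7247543334961)
top [0.56313043 0.03377904 0.11302457]
table z 0.0020463406846633614
scene [0.56375253 0.03473502 0.11033844]
table z -0.000722607864289404
```

```bash
python3 - <<'E'
from h import *
for n in("top","scene"):
    W=np.load(f"pics/{n}0.npy"); I=cv2.imread(f"pics/{n}0.png"); x,y,z=np.moveaxis(W,-1,0)
    R=(x>.42)&(x<.72)&(y>-.14)&(y<.20)&(z>.088)&(z<.125)
    m=(R&(I.min(2)>(120 if n=="top" else 90))).astype(np.uint8); m=cv2.morphologyEx(m,cv2.MORPH_OPEN,np.ones((7,7)))
    k,l,s,c=cv2.connectedComponentsWithStats(m); i=1+s[1:,4].argmax()
    q=(W[l==i][:,:2]*1000).astype(np.float32); r=cv2.minAreaRect(q); print(n,len(q),q.mean(0),r, np.median(I[R].min(1)))
    if n=="top": c0=np.array(r[0])/1000; a=np.radians(r[2] if r[1][0]>r[1][1] else r[2]-90)
    ex=np.array([np.cos(a),np.sin(a)]); ey=np.array([-ex[1],ex[0]])
    u=(W[...,:2]-c0)@ex; v=(W[...,:2]-c0)@ey
    print("angle",np.degrees(a))
    for su in(1,-1):
        for sv in(1,-1):
            k=(abs(u*su-.058)<.018)&(v*sv>.083)&(v*sv<.13)&(z>.05)&(z<.16)
            vv=v[k]*sv*1000; zz=z[k]*1000
            b=[(int(t),int(np.median(zz[abs(vv-t)<2.5]))) for t in range(85,130,5) if (abs(vv-t)<2.5).sum()>3]
            print("clip",su,sv,k.sum(),np.round(np.percentile(vv,98),1) if k.any() else None,b)
E
```

```text
top 12433 [563.221    33.21395] ((564.3637084960938, 33.935340881347656), (161.41909790039062, 220.91717529296875), 72.01541900634766) 174.0
angle -17.984580993652347
clip 1 1 500 120.8 [(85, 108), (90, 106), (95, 105), (100, 105), (105, 105), (110, 106), (115, 113), (120, 116)]
clip 1 -1 503 121.9 [(85, 108), (90, 103), (95, 101), (100, 98), (105, 96), (110, 95), (115, 97), (120, 100), (125, 98)]
clip -1 1 492 121.9 [(85, 108), (90, 103), (95, 101), (100, 99), (105, 96), (110, 96), (115, 98), (120, 100)]
clip -1 -1 499 121.4 [(85, 108), (90, 103), (95, 101), (100, 98), (105, 95), (110, 95), (115, 97), (120, 100)]
scene 6551 [581.1878   41.61477] ((564.57958984375, 35.577392578125), (236.8453369140625, 223.55947875976562), 71.29267883300781) 205.0
angle -17.984580993652347
clip 1 1 352 121.2 [(85, 104), (90, 103), (95, 103), (100, 103), (105, 94), (110, 93), (115, 113), (120, 112)]
clip 1 -1 134 121.7 [(85, 105), (110, 92), (115, 94), (120, 97)]
clip -1 1 353 122.2 [(85, 104), (90, 100), (95, 97), (100, 95), (105, 93), (110, 93), (115, 98), (120, 97)]
clip -1 -1 106 122.0 [(85, 105), (105, 93), (110, 92), (115, 94), (120, 96)]
```

```bash
R='[-1,0.017,-0.0288,-0.0044,0,0,-4.385]'; python3 -m inch '[[-1,0.017,-0.0288,-0.0044,0,0,-4.385],[-1,0.017,-0.0288,-0.0044,0,0,-4.385],[-1,0.017,-0.0288,-0.0044,0,0,-4.385],[-1,0.017,-0.0288,-0.0044,0,0,-4.385],[-1,0.017,-0.0288,-0.0044,0,0,-4.385],[-1,0.017,-0.0288,-0.0044,0,0,-4.385],[-1,0.017,-0.0288,-0.0044,0,0,-4.385],[-1,0.017,-0.0288,-0.0044,0,0,-4.385],[-1,0.017,-0.0288,-0.0044,0,0,-4.385],[-1,0.017,-0.0288,-0.0044,0,0,-4.385]]' 40
python3 -m inch '[[-1,0.017,-0.0288,-0.0044,0,0,-4.385],[-1,0.017,-0.0288,-0.0044,0,0,-4.385],[-1,0.017,-0.0288,-0.0044,0,0,-4.385],[-1,0.017,-0.0288,-0.0044,0,0,-4.385],[-1,0.017,-0.0288,-0.0044,0,0,-4.385],[-1,0.017,-0.0288,-0.0044,0,0,-4.385],[-1,0.017,-0.0288,-0.0044,0,0,-4.385],[-1,0.017,-0.0288,-0.0044,0,0,-4.385],[-1,0.017,-0.0288,-0.0044,0,0,-4.385],[-1,0.017,-0.0288,-0.0044,0,0,-4.385]]'
```

```text
time_s: 1.83
position: [0.3959, 0.3204, 0.2044]
tool_rot: [[-0.433, 0.901, 0.0], [0.901, 0.433, 0.001], [0.0, 0.001, -1.0]]
wrist_force: [0.5, 0.5, -0.2]
gripper_width: 0.001
grip_force: 0.0
time_s: 2.67
position: [0.566, 0.0325, 0.1603]
tool_rot: [[0.312, 0.95, 0.001], [0.95, -0.312, 0.0], [0.0, 0.0, -1.0]]
wrist_force: [0.4, -0.3, -0.6]
gripper_width: -0.001
grip_force: 0.0
```

```bash
python3 -m inch '[[-1,0,0,-0.007,0,0,0],[-1,0,0,-0.007,0,0,0],[-1,0,0,-0.006,0,0,0],[-1,0,0,-0.003,0,0,0],[-1,0,0,-0.001,0,0,0],[-1,0,0,-0.0005,0,0,0],[-1,0,0,-0.0005,0,0,0],[-1,0,0,-0.0005,0,0,0],[-1,0,0,-0.0005,0,0,0],[-1,0,0,0,0,0,0]]'
```

```text
time_s: 3.5
position: [0.5652, 0.0339, 0.1344]
tool_rot: [[0.308, 0.951, 0.0], [0.951, -0.308, 0.0], [0.0, 0.0, -1.0]]
wrist_force: [-0.5, -0.0, 0.8]
gripper_width: -0.001
grip_force: 0.0
```

```bash
python3 -m inch '[[-1,0,0,-0.0004,0,0,0],[-1,0,0,-0.0004,0,0,0],[-1,0,0,-0.0004,0,0,0],[-1,0,0,-0.0004,0,0,0],[-1,0,0,-0.0004,0,0,0],[-1,0,0,-0.0004,0,0,0],[-1,0,0,-0.0004,0,0,0],[-1,0,0,-0.0004,0,0,0],[-1,0,0,0,0,0,0],[-1,0,0,0,0,0,0]]'
```

```text
time_s: 4.33
position: [0.5652, 0.0337, 0.1311]
tool_rot: [[0.309, 0.951, -0.0], [0.951, -0.309, -0.0], [-0.0, -0.0, -1.0]]
wrist_force: [-0.5, 0.2, 0.0]
gripper_width: 0.002
grip_force: 0.0
```

```bash
python3 -m inch '[[-1,0,0,-0.0003,0,0,0],[-1,0,0,-0.0003,0,0,0],[-1,0,0,-0.0003,0,0,0],[-1,0,0,-0.0003,0,0,0],[-1,0,0,-0.0003,0,0,0],[-1,0,0,-0.0003,0,0,0],[-1,0,0,-0.0003,0,0,0],[-1,0,0,-0.0003,0,0,0],[-1,0,0,0,0,0,0],[-1,0,0,0,0,0,0]]'
```

```text
time_s: 5.17
position: [0.5652, 0.0337, 0.1287]
tool_rot: [[0.309, 0.951, -0.0], [0.951, -0.309, -0.0], [-0.0, -0.0, -1.0]]
wrist_force: [-0.1, 0.3, 0.1]
gripper_width: -0.002
grip_force: 0.0
```

```bash
python3 -m inch '[[-1,0,0,-0.0003,0,0,0],[-1,0,0,-0.0003,0,0,0],[-1,0,0,-0.0003,0,0,0],[-1,0,0,-0.0003,0,0,0],[-1,0,0,-0.0003,0,0,0],[-1,0,0,-0.0003,0,0,0],[-1,0,0,-0.0003,0,0,0],[-1,0,0,-0.0003,0,0,0],[-1,0,0,0,0,0,0],[-1,0,0,0,0,0,0]]'
```

```text
time_s: 6.0
position: [0.5654, 0.0337, 0.1273]
tool_rot: [[0.309, 0.951, 0.0], [0.951, -0.309, 0.001], [0.001, 0.0, -1.0]]
wrist_force: [-4.1, 0.3, 11.5]
gripper_width: -0.003
grip_force: 5.6
```

```bash
python3 -m inch '[[-1,0,0,-0.0003,0,0,0],[-1,0,0,-0.0003,0,0,0],[-1,0,0,-0.0003,0,0,0],[-1,0,0,-0.0003,0,0,0],[-1,0,0,-0.0003,0,0,0],[-1,0,0,-0.0003,0,0,0],[-1,0,0,-0.0003,0,0,0],[-1,0,0,-0.0003,0,0,0],[-1,0,0,0,0,0,0],[-1,0,0,0,0,0,0]]'
```

```text
time_s: 6.83
position: [0.5654, 0.0337, 0.125]
tool_rot: [[0.309, 0.951, 0.0], [0.951, -0.309, 0.001], [0.001, 0.0, -1.0]]
wrist_force: [-4.1, 0.4, 13.6]
gripper_width: 0.0
grip_force: 6.1
```

```bash
python3 -m inch '[[-1,0,0,-0.0002,0,0,0],[-1,0,0,-0.0002,0,0,0],[-1,0,0,-0.0002,0,0,0],[-1,0,0,-0.0001,0,0,0],[-1,0,0,0,0,0,0],[-1,0,0,0,0,0,0],[-1,0,0,0,0,0,0],[-1,0,0,0,0,0,0],[-1,0,0,0,0,0,0],[-1,0,0,0,0,0,0]]'|grep -E "pos|force"
```

```text
position: [0.5654, 0.0337, 0.1243]
wrist_force: [-4.2, -0.6, 12.3]
grip_force: 6.2
```

```bash
python3 -m inch '[[-1,0,0,-0.0002,0,0,0],[-1,0,0,-0.0002,0,0,0],[-1,0,0,-0.0002,0,0,0],[-1,0,0,0,0,0,0],[-1,0,0,0,0,0,0],[-1,0,0,0,0,0,0],[-1,0,0,0,0,0,0],[-1,0,0,0,0,0,0],[-1,0,0,0,0,0,0],[-1,0,0,0,0,0,0]]'|grep -E "pos|force"
```

```text
position: [0.5654, 0.0337, 0.1237]
wrist_force: [-3.4, 0.2, 12.2]
grip_force: 6.2
```

```bash
python3 -m inch '[[-1,0,0,-0.0002,0,0,0],[-1,0,0,-0.0002,0,0,0],[-1,0,0,-0.0002,0,0,0],[-1,0,0,-0.0001,0,0,0],[-1,0,0,0,0,0,0],[-1,0,0,0,0,0,0],[-1,0,0,0,0,0,0],[-1,0,0,0,0,0,0],[-1,0,0,0,0,0,0],[-1,0,0,0,0,0,0]]'|grep -E "pos|force"
```

```text
position: [0.5654, 0.0337, 0.1231]
wrist_force: [-4.4, -0.6, 14.3]
grip_force: 6.9
```

```bash
python3 -m inch '[[-1,0,0,-0.0002,0,0,0],[-1,0,0,-0.0002,0,0,0],[-1,0,0,-0.0002,0,0,0],[-1,0,0,0,0,0,0],[-1,0,0,0,0,0,0],[-1,0,0,0,0,0,0],[-1,0,0,0,0,0,0],[-1,0,0,0,0,0,0],[-1,0,0,0,0,0,0],[-1,0,0,0,0,0,0]]'|grep -E "pos|force"
```

```text
position: [0.5655, 0.0337, 0.1228]
wrist_force: [-5.0, -0.3, 16.1]
grip_force: 8.4
```

```bash
python3 -m inch '[[-1,0,0,0.01,0,0,0],[-1,0,0,0.03,0,0,0],[-1,0.0182,0.0191,0,0,0,0],[-1,0.0182,0.0191,0,0,0,0],[-1,0.0182,0.0191,0,0,0,0],[-1,0.0182,0.0191,0,0,0,0],[-1,0.0182,0.0191,0,0,0,0],[-1,0,0,-0.008,0,0,0],[-1,0,0,-0.008,0,0,0],[-1,0,0,-0.004,0,0,0]]'|grep -E "pos|force"
python3 -m inch '[[-1,0,0,-0.003,0,0,0],[-1,0,0,-0.003,0,0,0],[-1,0,0,-0.003,0,0,0],[-1,0,0,-0.003,0,0,0],[-1,0,0,-0.003,0,0,0],[-1,0,0,-0.003,0,0,0],[-1,0,0,-0.003,0,0,0],[-1,0,0,-0.003,0,0,0],[-1,0,0,-0.003,0,0,0],[-1,0,0,0,0,0,0]]'|grep -E "pos|force"
python3 - <<'E'
from h import *
f=eyes.grab_frame("scene"); cv2.imwrite("pics/s1.png",cv2.resize(f["img"][150:350,200:450],(750,600)))
E
```

```text
position: [0.655, 0.1283, 0.1396]
wrist_force: [-1.3, -0.6, -0.3]
grip_force: 0.0
position: [0.6558, 0.1291, 0.1135]
wrist_force: [0.5, -0.1, -0.1]
grip_force: 0.0
```

View pics/s1.png

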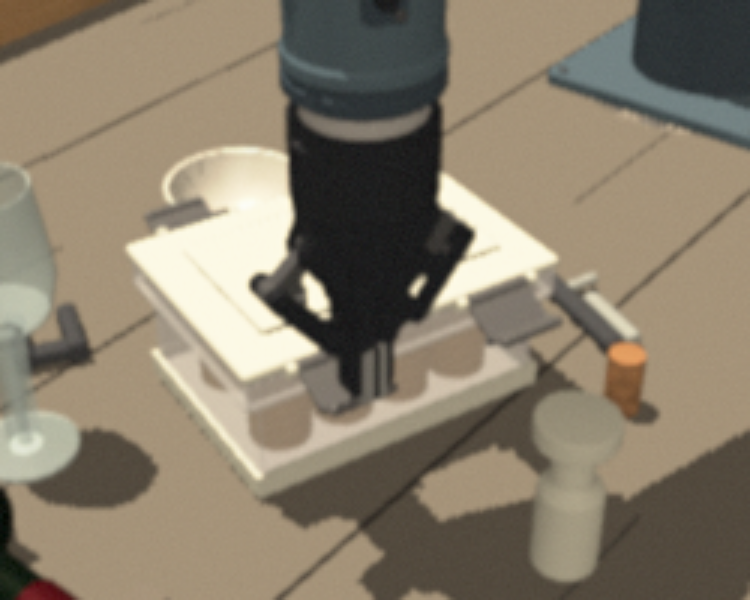

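```bash
python3 -m inch '[[-1,0,0,-0.005,0,0,0],[-1,0,0,-0.005,0,0,0],[-1,0,0,-0.005,0,0,0],[-1,0,0,-0.004,0,0,0],[-1,0,0,-0.004,0,0,0],[-1,0,0,-0.004,0,0,0],[-1,0,0,-0.004,0,0,0],[-1,0,0,-0.004,0,0,0],[-1,0,0,-0.0025,0,0,0],[-1,0,0,0,0,0,0]]'|grep -E "pos|force"
```

```text
position: [0.6558, 0.1294, 0.076]
wrist_force: [0.3, 1.2, -0.7]
grip_force: 0.3
```

```bash
python3 -m inch '[[-1,-0.00018,-0.00057,-0.0001,0,0,0],[-1,-0.00018,-0.00057,-0.0001,0,0,0],[-1,-0.00018,-0.00057,-0.0002,0,0,0],[-1,-0.00018,-0.00057,-0.0002,0,0,0],[-1,-0.00018,-0.00057,-0.0002,0,0,0],[-1,-0.00015,-0.00048,-0.0002,0,0,0],[-1,-0.00015,-0.00048,-0.0002,0,0,0],[-1,-0.00015,-0.00048,-0.0002,0,0,0],[-1,0,0,0,0,0,0],[-1,0,0,0,0,0,0]]'|grep -E "pos|force"
```

```text
position: [0.655, 0.1253, 0.0756]
wrist_force: [0.5, 3.5, -0.2]
grip_force: 1.6
```

```bash
python3 -m inch '[[-1,-0.0001,-0.0003,-0.0001,0,0,0],[-1,-0.0001,-0.0003,-0.0001,0,0,0],[-1,-0.0001,-0.0003,-0.0001,0,0,0],[-1,-0.0001,-0.0003,-0.0001,0,0,0],[-1,-0.0001,-0.0003,-0.0001,0,0,0],[-1,-0.0001,-0.0003,-0.0001,0,0,0],[-1,0,0,0,0,0,0],[-1,0,0,0,0,0,0],[-1,0,0,0,0,0,0],[-1,0,0,0,0,0,0]]'|grep -E "pos|force"
```

```text
position: [0.6549, 0.1249, 0.0753]
wrist_force: [1.3, 6.6, 1.4]
grip_force: 3.3
```

```bash
python3 -m inch '[[-1,-0.0001,-0.0003,-0.0001,0,0,0],[-1,-0.0001,-0.0003,-0.0001,0,0,0],[-1,-0.0001,-0.0003,-0.0001,0,0,0],[-1,-0.0001,-0.0003,-0.0001,0,0,0],[-1,-0.0001,-0.0003,-0.0001,0,0,0],[-1,0,0,0,0,0,0],[-1,0,0,0,0,0,0],[-1,0,0,0,0,0,0],[-1,0,0,0,0,0,0],[-1,0,0,0,0,0,0]]'|grep -E "pos|force"
```

```text
position: [0.6548, 0.1245, 0.0751]
wrist_force: [1.7, 8.5, 1.6]
grip_force: 4.3
```

```bash
python3 -m inch '[[-1,-0.0001,-0.0003,-0.0001,0,0,0],[-1,-0.0001,-0.0003,-0.0001,0,0,0],[-1,-0.0001,-0.0003,-0.0001,0,0,0],[-1,-0.0001,-0.0003,-0.0001,0,0,0],[-1,-0.0001,-0.0003,-0.0001,0,0,0],[-1,0,0,0,0,0,0],[-1,0,0,0,0,0,0],[-1,0,0,0,0,0,0],[-1,0,0,0,0,0,0],[-1,0,0,0,0,0,0]]'|grep -E "pos|force"
```

```text
position: [0.6546, 0.124, 0.0747]
wrist_force: [3.1, 9.6, 1.9]
grip_force: 5.2
```

```bash
python3 -m inch '[[-1,-0.0001,-0.0003,-0.0001,0,0,0],[-1,-0.0001,-0.0003,-0.0001,0,0,0],[-1,-0.0001,-0.0003,-0.0001,0,0,0],[-1,-0.0001,-0.0003,-0.0001,0,0,0],[-1,-0.0001,-0.0003,-0.0001,0,0,0],[-1,0,0,0,0,0,0],[-1,0,0,0,0,0,0],[-1,0,0,0,0,0,0],[-1,0,0,0,0,0,0],[-1,0,0,0,0,0,0]]'|grep -E "pos|force"
```

```text
position: [0.6544, 0.1235, 0.0744]
wrist_force: [3.6, 11.8, 2.4]
grip_force: 6.0
```

```bash
python3 -m inch '[[-1,-0.0001,-0.0003,-0.0001,0,0,0],[-1,-0.0001,-0.0003,-0.0001,0,0,0],[-1,-0.0001,-0.0003,-0.0002,0,0,0],[-1,-0.0001,-0.0003,-0.0002,0,0,0],[-1,-0.0001,-0.0003,-0.0002,0,0,0],[-1,0,0,0,0,0,0],[-1,0,0,0,0,0,0],[-1,0,0,0,0,0,0],[-1,0,0,0,0,0,0],[-1,0,0,0,0,0,0]]'|grep -E "pos|force"; python3 - <<'E'
from h import *
f=eyes.grab_frame("scene"); cv2.imwrite("pics/s2.png",cv2.resize(f["img"][220:310,270:390],(800,600),interpolation=cv2.INTER_CUBIC))
E
```

```text
position: [0.6534, 0.1209, 0.0729]
wrist_force: [3.9, 9.3, -2.8]
grip_force: 5.3
```

View pics/s2.png

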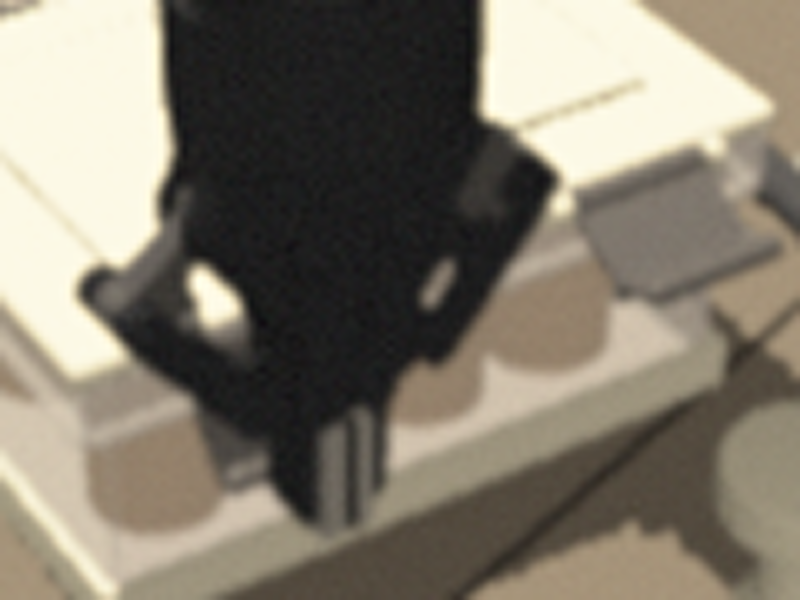

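```bash
python3 -m inch '[[-1,-0.0001,-0.0003,-0.0001,0,0,0],[-1,-0.0001,-0.0003,-0.0001,0,0,0],[-1,-0.0001,-0.0003,0,0,0,0],[-1,0,0,0,0,0,0],[-1,0,0,0,0,0,0],[-1,0,0,0,0,0,0],[-1,0,0,0,0,0,0],[-1,0,0,0,0,0,0],[-1,0,0,0,0,0,0],[-1,0,0,0,0,0,0]]'|grep -E "pos|force"
```

```text
position: [0.6519, 0.1168, 0.072]
wrist_force: [2.4, 5.2, -2.3]
grip_force: 2.6
```

```bash
python3 -m inch '[[-1,-0.0001,-0.0003,0,0,0,0],[-1,-0.0001,-0.0003,0,0,0,0],[-1,0,0,0,0,0,0],[-1,0,0,0,0,0,0],[-1,0,0,0,0,0,0],[-1,0,0,0,0,0,0],[-1,0,0,0,0,0,0],[-1,0,0,0,0,0,0],[-1,0,0,0,0,0,0],[-1,0,0,0,0,0,0]]'|grep -E "pos|force"
```

```text
position: [0.6519, 0.1168, 0.0721]
wrist_force: [3.0, 6.4, -3.4]
grip_force: 3.1
```

```bash
python3 -m inch '[[-1,0.0025,0.0076,0,0,0,0],[-1,0,0,0.031,0,0,0],[-1,0,0,0.031,0,0,0],[-1,0,0,0.031,0,0,0],[-1,-0.0228,-0.0232,0,0,0,0],[-1,-0.0228,-0.0232,0,0,0,0],[-1,-0.0228,-0.0232,0,0,0,0],[-1,-0.0228,-0.0232,0,0,0,0],[-1,-0.0228,-0.0232,0,0,0,0],[-1,-0.0228,-0.0232,0,0,0,0]]'|grep -E "pos|force"
python3 -m inch '[[-1,-0.0228,-0.0232,0,0,0,0],[-1,-0.0228,-0.0232,0,0,0,0],[-1,0,0,-0.012,0,0,0],[-1,0,0,-0.012,0,0,0],[-1,0,0,-0.006,0,0,0],[-1,0,0,-0.005,0,0,0],[-1,0,0,-0.005,0,0,0],[-1,0,0,-0.005,0,0,0],[-1,0,0,-0.005,0,0,0],[-1,0,0,-0.004,0,0,0]]'|grep -E "time|pos|force"
```

```text
position: [0.5157, -0.0182, 0.1654]
wrist_force: [-0.0, -0.5, -0.3]
grip_force: 0.0
time_s: 21.1
position: [0.4719, -0.0622, 0.1109]
wrist_force: [-0.0, 0.3, 1.0]
grip_force: 0.4
```

```bash
python3 -m inch '[[-1,0,0,-0.005,0,0,0],[-1,0,0,-0.005,0,0,0],[-1,0,0,-0.005,0,0,0],[-1,0,0,-0.004,0,0,0],[-1,0,0,-0.004,0,0,0],[-1,0,0,-0.004,0,0,0],[-1,0,0,-0.004,0,0,0],[-1,0,0,-0.003,0,0,0],[-1,0,0,0,0,0,0],[-1,0,0,0,0,0,0]]'|grep -E "pos|force"
```

```text
position: [0.4715, -0.0625, 0.0771]
wrist_force: [-0.5, -0.8, -0.2]
grip_force: 0.4
```

```bash
python3 -m inch '[[-1,0.0002,0.0006,-0.0001,0,0,0],[-1,0.0002,0.0006,-0.0001,0,0,0],[-1,0.0002,0.0006,-0.0002,0,0,0],[-1,0.0002,0.0006,-0.0002,0,0,0],[-1,0.0002,0.0006,-0.0002,0,0,0],[-1,0.0002,0.0006,-0.0002,0,0,0],[-1,0.0002,0.0006,-0.0002,0,0,0],[-1,0.0002,0.0006,-0.0002,0,0,0],[-1,0,0,0,0,0,0],[-1,0,0,0,0,0,0]]'|grep -E "pos|force"
```

```text
position: [0.473, -0.059, 0.076]
wrist_force: [-3.2, -5.5, 1.8]
grip_force: 3.4
```

```bash
python3 -m inch '[[-1,0.0001,0.0003,-0.0001,0,0,0],[-1,0.0001,0.0003,-0.0001,0,0,0],[-1,0.0001,0.0003,-0.0001,0,0,0],[-1,0.0001,0.0003,-0.0001,0,0,0],[-1,0.0001,0.0003,-0.0001,0,0,0],[-1,0.0001,0.0003,-0.0001,0,0,0],[-1,0,0,0,0,0,0],[-1,0,0,0,0,0,0],[-1,0,0,0,0,0,0],[-1,0,0,0,0,0,0]]'|grep -E "pos|force"
```

```text
position: [0.4732, -0.0581, 0.0754]
wrist_force: [-2.7, -8.0, 1.5]
grip_force: 4.6
```

```bash
python3 -m inch '[[-1,0.0001,0.0003,-0.0001,0,0,0],[-1,0.0001,0.0003,-0.0001,0,0,0],[-1,0.0001,0.0003,-0.0001,0,0,0],[-1,0.0001,0.0003,-0.0001,0,0,0],[-1,0.0001,0.0003,-0.0001,0,0,0],[-1,0,0,0,0,0,0],[-1,0,0,0,0,0,0],[-1,0,0,0,0,0,0],[-1,0,0,0,0,0,0],[-1,0,0,0,0,0,0]]'|grep -E "pos|force"
```

```text
position: [0.4735, -0.0572, 0.0748]
wrist_force: [-4.3, -10.4, 1.6]
grip_force: 5.6
```

```bash
python3 -m inch '[[-1,0.0001,0.0003,-0.0001,0,0,0],[-1,0.0001,0.0003,-0.0001,0,0,0],[-1,0.0001,0.0003,-0.0001,0,0,0],[-1,0.0001,0.0003,-0.0001,0,0,0],[-1,0.0001,0.0003,-0.0001,0,0,0],[-1,0,0,0,0,0,0],[-1,0,0,0,0,0,0],[-1,0,0,0,0,0,0],[-1,0,0,0,0,0,0],[-1,0,0,0,0,0,0]]'|grep -E "pos|force"
```

```text
position: [0.4739, -0.0558, 0.0741]
wrist_force: [-3.6, -9.9, -0.8]
grip_force: 5.6
```

```bash
python3 -m inch '[[-1,0.0001,0.0003,-0.0001,0,0,0],[-1,0.0001,0.0003,-0.0001,0,0,0],[-1,0.0001,0.0003,-0.0001,0,0,0],[-1,0.0001,0.0003,-0.0001,0,0,0],[-1,0,0,0,0,0,0],[-1,0,0,0,0,0,0],[-1,0,0,0,0,0,0],[-1,0,0,0,0,0,0],[-1,0,0,0,0,0,0],[-1,0,0,0,0,0,0]]'|grep -E "pos|force"
```

```text
position: [0.4754, -0.0515, 0.0739]
wrist_force: [-1.7, -3.2, -2.2]
grip_force: 1.6
```

```bash
python3 -m inch '[[-1,0.0001,0.0003,0,0,0,0],[-1,0.0001,0.0003,0,0,0,0],[-1,0.0001,0.0003,0,0,0,0],[-1,0.0001,0.0003,0,0,0,0],[-1,0,0,0,0,0,0],[-1,0,0,0,0,0,0],[-1,0,0,0,0,0,0],[-1,0,0,0,0,0,0],[-1,0,0,0,0,0,0],[-1,0,0,0,0,0,0]]'|grep -E "time|pos|force"
```

```text
time_s: 26.93
position: [0.4754, -0.0512, 0.0738]
wrist_force: [-1.1, -6.5, -1.5]
grip_force: 3.1
```

```bash
python3 -m inch '[[-1,-0.0031,-0.0095,0,0,0,0],[-1,0,0,0.03,0,0,0],[-1,0,0,0.03,0,0,0],[-1,0,0,0.03,0,0,0],[-1,0.0273,-0.0097,0,0,0,0],[-1,0.0274,-0.0097,0,0,0,0],[-1,0.0273,-0.0097,0,0,0,0],[-1,0.0274,-0.0097,0,0,0,0],[-1,0,0,-0.012,0,0,0],[-1,0,0,-0.012,0,0,0]]'|grep -E "pos|force"
python3 -m inch '[[-1,0,0,-0.012,0,0,0],[-1,0,0,-0.009,0,0,0],[-1,0,0,-0.005,0,0,0],[-1,0,0,-0.005,0,0,0],[-1,0,0,-0.005,0,0,0],[-1,0,0,-0.005,0,0,0],[-1,0,0,-0.005,0,0,0],[-1,0,0,-0.005,0,0,0],[-1,0,0,-0.005,0,0,0],[-1,0,0,-0.006,0,0,0]]'|grep -E "pos|force"
```

```text
position: [0.5841, -0.099, 0.1401]
wrist_force: [-0.8, -0.1, -1.0]
grip_force: 0.0
position: [0.5822, -0.099, 0.0775]
wrist_force: [0.1, -0.1, 0.2]
grip_force: 0.0
```

```bash
python3 -m inch '[[-1,0.0002,0.0006,-0.0001,0,0,0],[-1,0.0002,0.0006,-0.0001,0,0,0],[-1,0.0002,0.0006,-0.0002,0,0,0],[-1,0.0002,0.0006,-0.0002,0,0,0],[-1,0.0002,0.0006,-0.0002,0,0,0],[-1,0.0002,0.0006,-0.0002,0,0,0],[-1,0.0002,0.0006,-0.0002,0,0,0],[-1,0.0002,0.0006,-0.0002,0,0,0],[-1,0,0,0,0,0,0],[-1,0,0,0,0,0,0]]'|grep -E "pos|force"
```

```text
position: [0.5831, -0.0957, 0.0767]
wrist_force: [-3.3, -6.0, 1.3]
grip_force: 3.2
```

Same force profile as the last clip; continue.

```bash
python3 -m inch '[[-1,0.0001,0.0003,-0.0001,0,0,0],[-1,0.0001,0.0003,-0.0001,0,0,0],[-1,0.0001,0.0003,-0.0001,0,0,0],[-1,0.0001,0.0003,-0.0001,0,0,0],[-1,0.0001,0.0003,-0.0001,0,0,0],[-1,0.0001,0.0003,-0.0001,0,0,0],[-1,0,0,0,0,0,0],[-1,0,0,0,0,0,0],[-1,0,0,0,0,0,0],[-1,0,0,0,0,0,0]]'|grep -E "pos|force"
```

```text
position: [0.5833, -0.0952, 0.0763]
wrist_force: [-3.9, -7.2, 2.3]
grip_force: 4.5
```

```bash
python3 -m inch '[[-1,0.0001,0.0003,-0.0001,0,0,0],[-1,0.0001,0.0003,-0.0001,0,0,0],[-1,0.0001,0.0003,-0.0001,0,0,0],[-1,0.0001,0.0003,-0.0001,0,0,0],[-1,0.0001,0.0003,-0.0001,0,0,0],[-1,0,0,0,0,0,0],[-1,0,0,0,0,0,0],[-1,0,0,0,0,0,0],[-1,0,0,0,0,0,0],[-1,0,0,0,0,0,0]]'|grep -E "pos|force"
```

```text
position: [0.5835, -0.0946, 0.0759]
wrist_force: [-4.8, -10.0, 4.1]
grip_force: 5.5
```

```bash
python3 -m inch '[[-1,0.0001,0.0003,-0.0001,0,0,0],[-1,0.0001,0.0003,-0.0001,0,0,0],[-1,0.0001,0.0003,-0.0001,0,0,0],[-1,0.0001,0.0003,-0.0001,0,0,0],[-1,0,0,0,0,0,0],[-1,0,0,0,0,0,0],[-1,0,0,0,0,0,0],[-1,0,0,0,0,0,0],[-1,0,0,0,0,0,0],[-1,0,0,0,0,0,0]]'|grep -E "pos|force"
```

```text
position: [0.5839, -0.0934, 0.0752]
wrist_force: [-5.5, -10.3, 0.6]
grip_force: 5.5
```

```bash
python3 -m inch '[[-1,0.0001,0.0003,-0.0002,0,0,0],[-1,0.0001,0.0003,-0.0002,0,0,0],[-1,0.0001,0.0003,-0.0002,0,0,0],[-1,0,0,0,0,0,0],[-1,0,0,0,0,0,0],[-1,0,0,0,0,0,0],[-1,0,0,0,0,0,0],[-1,0,0,0,0,0,0],[-1,0,0,0,0,0,0],[-1,0,0,0,0,0,0]]'|grep -E "time|pos|force"
```

```text
time_s: 32.77
position: [0.5843, -0.092, 0.0745]
wrist_force: [-3.3, -9.4, -0.4]
grip_force: 5.0
```

Past the crest; carry on.

```bash
python3 -m inch '[[-1,0.0001,0.0003,-0.0002,0,0,0],[-1,0.0001,0.0003,-0.0001,0,0,0],[-1,0.0001,0.0003,-0.0001,0,0,0],[-1,0,0,0,0,0,0],[-1,0,0,0,0,0,0],[-1,0,0,0,0,0,0],[-1,0,0,0,0,0,0],[-1,0,0,0,0,0,0],[-1,0,0,0,0,0,0],[-1,0,0,0,0,0,0]]'|grep -E "time|pos|force"
```

```text
time_s: 33.6
position: [0.5856, -0.0878, 0.0739]
wrist_force: [-1.4, -4.5, -3.1]
grip_force: 2.4
```

```bash
python3 -m inch '[[-1,0.0001,0.0003,0,0,0,0],[-1,0.0001,0.0003,0,0,0,0],[-1,0.0001,0.0003,0,0,0,0],[-1,0,0,0,0,0,0],[-1,0,0,0,0,0,0],[-1,0,0,0,0,0,0],[-1,0,0,0,0,0,0],[-1,0,0,0,0,0,0],[-1,0,0,0,0,0,0],[-1,0,0,0,0,0,0]]'|grep -E "time|pos|force"
```

```text
time_s: 34.43
position: [0.5857, -0.0877, 0.0739]
wrist_force: [-2.3, -6.7, -2.6]
grip_force: 3.3
```

```bash
python3 -m inch '[[-1,-0.0031,-0.0095,0,0,0,0],[-1,0,0,0.03,0,0,0],[-1,0,0,0.03,0,0,0],[-1,0,0,0.03,0,0,0],[-1,-0.0047,0.0326,0,0,0,0],[-1,-0.0047,0.0326,0,0,0,0],[-1,-0.0047,0.0326,0,0,0,0],[-1,-0.0047,0.0326,0,0,0,0],[-1,-0.0047,0.0326,0,0,0,0],[-1,-0.0047,0.0326,0,0,0,0]]'|grep -E "pos|force"
python3 -m inch '[[-1,-0.0047,0.0326,0,0,0,0],[-1,-0.0047,0.0326,0,0,0,0],[-1,0,0,-0.012,0,0,0],[-1,0,0,-0.012,0,0,0],[-1,0,0,-0.012,0,0,0],[-1,0,0,-0.006,0,0,0],[-1,0,0,-0.005,0,0,0],[-1,0,0,-0.005,0,0,0],[-1,0,0,-0.005,0,0,0],[-1,0,0,-0.005,0,0,0]]'|grep -E "pos|force"
```

```text
position: [0.555, 0.1024, 0.1648]
wrist_force: [0.8, 0.4, -0.1]
grip_force: 0.0
position: [0.5458, 0.1639, 0.1018]
wrist_force: [0.2, -0.4, 2.5]
grip_force: 0.6
```

```bash
python3 -m inch '[[-1,0,0,-0.005,0,0,0],[-1,0,0,-0.005,0,0,0],[-1,0,0,-0.005,0,0,0],[-1,0,0,-0.005,0,0,0],[-1,0,0,-0.004,0,0,0],[-1,-0.0002,-0.0006,-0.0002,0,0,0],[-1,-0.0002,-0.0006,-0.0002,0,0,0],[-1,-0.0002,-0.0006,-0.0002,0,0,0],[-1,-0.0002,-0.0006,-0.0002,0,0,0],[-1,0,0,0,0,0,0]]'|grep -E "pos|force"
```

```text
position: [0.5446, 0.1623, 0.0773]
wrist_force: [0.0, 2.0, -1.2]
grip_force: 0.9
```

```bash
python3 -m inch '[[-1,-0.0001,-0.0004,-0.0002,0,0,0],[-1,-0.0001,-0.0004,-0.0002,0,0,0],[-1,-0.0001,-0.0004,-0.0002,0,0,0],[-1,-0.0001,-0.0004,-0.0002,0,0,0],[-1,-0.0001,-0.0004,-0.0001,0,0,0],[-1,-0.0001,-0.0004,-0.0001,0,0,0],[-1,0,0,0,0,0,0],[-1,0,0,0,0,0,0],[-1,0,0,0,0,0,0],[-1,0,0,0,0,0,0]]'|grep -E "pos|force"
```

```text
position: [0.5445, 0.1614, 0.0766]
wrist_force: [-0.1, 5.9, 2.6]
grip_force: 2.9
```

```bash
python3 -m inch '[[-1,-0.0001,-0.0003,-0.0001,0,0,0],[-1,-0.0001,-0.0003,-0.0001,0,0,0],[-1,-0.0001,-0.0003,-0.0001,0,0,0],[-1,-0.0001,-0.0003,-0.0001,0,0,0],[-1,-0.0001,-0.0003,-0.0001,0,0,0],[-1,-0.0001,-0.0003,-0.0001,0,0,0],[-1,0,0,0,0,0,0],[-1,0,0,0,0,0,0],[-1,0,0,0,0,0,0],[-1,0,0,0,0,0,0]]'|grep -E "pos|force"
```

```text
position: [0.5443, 0.1609, 0.0763]
wrist_force: [1.9, 8.1, 3.6]
grip_force: 4.2
```

```bash
python3 -m inch '[[-1,-0.0001,-0.0003,-0.0001,0,0,0],[-1,-0.0001,-0.0003,-0.0001,0,0,0],[-1,-0.0001,-0.0003,-0.0001,0,0,0],[-1,-0.0001,-0.0003,-0.0001,0,0,0],[-1,-0.0001,-0.0003,-0.0001,0,0,0],[-1,0,0,0,0,0,0],[-1,0,0,0,0,0,0],[-1,0,0,0,0,0,0],[-1,0,0,0,0,0,0],[-1,0,0,0,0,0,0]]'|grep -E "pos|force"
```

```text
position: [0.5442, 0.1603, 0.076]
wrist_force: [0.8, 11.0, 3.3]
grip_force: 5.2
```

```bash
python3 -m inch '[[-1,-0.0001,-0.0003,-0.0001,0,0,0],[-1,-0.0001,-0.0003,-0.0001,0,0,0],[-1,-0.0001,-0.0003,-0.0001,0,0,0],[-1,-0.0001,-0.0003,-0.0001,0,0,0],[-1,0,0,0,0,0,0],[-1,0,0,0,0,0,0],[-1,0,0,0,0,0,0],[-1,0,0,0,0,0,0],[-1,0,0,0,0,0,0],[-1,0,0,0,0,0,0]]'|grep -E "pos|force"
```

```text
position: [0.544, 0.1597, 0.0757]
wrist_force: [1.9, 12.0, 1.9]
grip_force: 5.9
```

```bash
python3 -m inch '[[-1,-0.0001,-0.0003,-0.0002,0,0,0],[-1,-0.0001,-0.0003,-0.0002,0,0,0],[-1,-0.0001,-0.0003,-0.0002,0,0,0],[-1,-0.0001,-0.0003,-0.0001,0,0,0],[-1,0,0,0,0,0,0],[-1,0,0,0,0,0,0],[-1,0,0,0,0,0,0],[-1,0,0,0,0,0,0],[-1,0,0,0,0,0,0],[-1,0,0,0,0,0,0]]'|grep -E "pos|force"
```

```text
position: [0.5433, 0.1579, 0.0746]
wrist_force: [2.0, 10.3, -1.3]
grip_force: 5.4
```

```bash
python3 -m inch '[[-1,-0.0001,-0.0003,-0.0002,0,0,0],[-1,-0.0001,-0.0003,-0.0001,0,0,0],[-1,-0.0001,-0.0003,-0.0001,0,0,0],[-1,0,0,0,0,0,0],[-1,0,0,0,0,0,0],[-1,0,0,0,0,0,0],[-1,0,0,0,0,0,0],[-1,0,0,0,0,0,0],[-1,0,0,0,0,0,0],[-1,0,0,0,0,0,0]]'|grep -E "time|pos|force"
```

```text
time_s: 41.93
position: [0.5418, 0.1534, 0.0735]
wrist_force: [1.6, 4.3, -3.4]
grip_force: 2.4
```

Snapped; confirm the stop, then back off, rise and look.

```bash
python3 -m inch '[[-1,-0.0001,-0.0003,0,0,0,0],[-1,-0.0001,-0.0003,0,0,0,0],[-1,-0.0001,-0.0003,0,0,0,0],[-1,0,0,0,0,0,0],[-1,0,0,0,0,0,0],[-1,0,0,0,0,0,0],[-1,0,0,0,0,0,0],[-1,0,0,0,0,0,0],[-1,0,0,0,0,0,0],[-1,0,0,0,0,0,0]]'|grep -E "time|pos|force"
python3 -m inch '[[-1,0.0025,0.0076,0,0,0,0],[-1,0,0,0.03,0,0,0],[-1,0,0,0.03,0,0,0],[-1,0,0,0.03,0,0,0],[-1,0,0,0.03,0,0,0],[-1,-0.03,0.025,0,0,0,0],[-1,-0.03,0.025,0,0,0,0],[-1,-0.03,0.025,0,0,0,0],[-1,-0.03,0.03,0,0,0,0],[-1,-0.03,0.03,0,0,0,0]]'|grep -E "time|pos|force"
python3 - <<'E'
from h import *
A=[]
for n in("scene","top"):
    f=eyes.grab_frame(n); A.append(cv2.resize(f["img"][150:350,220:420],(400,400)) if n=="scene" else cv2.resize(f["img"][150:350,235:435],(400,400)))
    W=pts(f); x,y,z=np.moveaxis(W,-1,0); c=np.array([.5640,.0327]); ex=np.array([.951,-.309]); ey=np.array([.309,.951])
    u=(W[...,:2]-c)@ex; v=(W[...,:2]-c)@ey
    for su in(1,-1):
        for sv in(1,-1):
            k=(abs(u*su-.058)<.018)&(v*sv>.08)&(v*sv<.13)&(z>.055)&(z<.13)
            print(n,su,sv,k.sum(),np.percentile(v[k]*sv,98).round(4) if k.any() else '')
cv2.imwrite("pics/end.png",np.hstack(A))
E
```

```text
time_s: 42.77
position: [0.5417, 0.1533, 0.0736]
wrist_force: [1.5, 6.5, -5.1]
grip_force: 3.4
time_s: 43.6
position: [0.3941, 0.2933, 0.1938]
wrist_force: [0.5, 0.3, -0.2]
grip_force: 0.0
scene 1 1 456 0.097
scene 1 -1 31 0.087
scene -1 1 388 0.0975
scene -1 -1 25 0.0841
top 1 1 165 0.0972
top 1 -1 151 0.0957
top -1 1 174 0.0977
top -1 -1 148 0.0952
```

View pics/end.png

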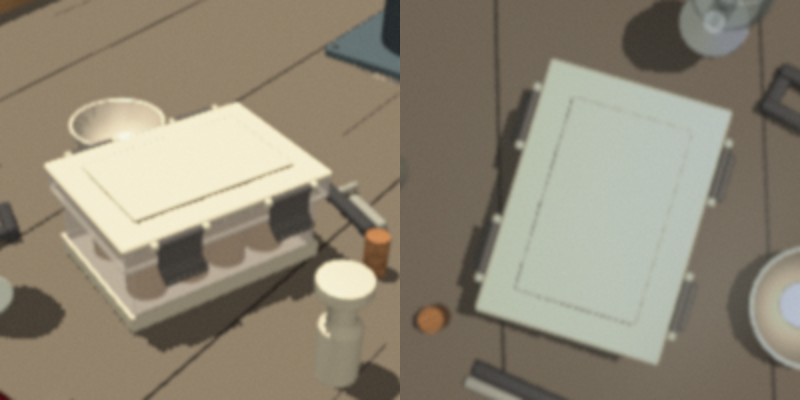

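The left half (scene view) shows the two near clips hanging vertical at (180,258) and (290,210). The right half (top view) shows all four clips as thin strips at the lid's edge. Thumb edges sit about 96–97 mm out, which matches shut, and the other objects are in place.

```bash
python3 -c "
from workcell import manip
print(manip.sign_off())"
```

```text
the job is handed in; nothing more can be done
None
```

The box is shut and handed in at about 44 s: I pressed the lid home first, then snapped the clips down by opposite corners, with no force reading above about 17 N and nothing else on the table visibly moved (the hand-in gave no verdict).

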